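Crisscross tightening of a leak-test pot's cover

ROBOT

A 6-joint arm with a two-finger parallel gripper is mounted at the origin on a cart in front of the work surface, level with it; the furniture and walls round the work are solid. World frame = base frame: x ahead of the robot, y to its left, z up, the work surface at z = 0. Lengths are in m, angles in rad, forces in N, time in s.
With the tool pointing down it reaches from about 0.35 to 0.85 m from the base axis. Payload 8.1 kg.
Tool frame: the origin (TCP) lies on the mounting face of the last link; the fingertips stand 186 mm ahead of it and the grasp point (between the pads) lies 167 mm ahead of it; y points along the fingers, x is the direction in which the jaws open and shut, and the axes are right-handed (so a half turn about y gives the same grasp; the last joint's range is limited). The gripper opens to 93 mm and grips with 3 to 60 N. Pads are 15 mm wide; open, the fingers measure 128 mm over their backs; the gripper's body (75 mm by 188 mm) begins 65 mm behind the grasp point.
Start: joints at [-1.275, 0.13, 1.488, -0, 1.523, -0.085], TCP at [0.223, -0.557, 0.405] pointing down, gripper open.
Joint ranges: [-2.96, 2.96], [-0.89, 2.26], [0.02, 2.5], [-1.34, 4.48], [0, 2.73], [-2.66, 2.66]. Speed limits (rad/s): [2.39, 2.39, 2.79, 3.14, 3.14, 3.14].

INTERFACE

Orientations are given as a rotation vector (axis times angle).
In Python, from plant import robot, imaging gives the robot as it stands.
- The arm moves only by the shell command python3 -m inch 'ROWS' [OPENING] [FORCE]. ROWS is JSON, a list of rows, each an object of numbers: "x", "y", "z": the shift along the tool's x, y, z in mm; "twist": the turn about the tool's y in rad. In form: [{"x": .., "y": .., "z": .., "twist": ..}, ...]. A call has 1 to 12 rows; each row shifts and turns the commanded pose from where the row before left it, along the tool's axes as they then stand; what a row does not reach is not made up. A row lasts 1/10 s, in which the tool goes at most 50 mm and 8.59 degrees, less where a joint would pass 70% of its speed; a pose out of reach is approached as far as the arm can. A call with a gripper value outside its range is refused whole. OPENING is the gripper command: -1 is shut, 1 is fully open, values between are in proportion, set as the call begins (- or left out, the last holds). The fingers move at their own pace and stop on an object; FORCE is the grip in N (left out, the last holds). Time passes only in rows, so rows that do not move let the fingers close. It gives the time, the measured TCP pose, the force and the opening at its end, in the units of the state.
- robot.read_state(): the state, without advancing time (a new reading comes with each control period).
- imaging.read_camera(name): name is "scene" or "top" or "wrist"; returns a dict with "color" (400x640x3 uint8, red, green, blue), "depth" (400x640 float32, m along the optical axis (not along the pixel's ray), 0 where there is no reading), "fx", "fy", "cx", "cy" (pixels), "rvec" (rotation vector, rad) and "tvec" (3), from world to camera coordinates, as OpenCV has them; the wrist camera has in their place "tool_from_camera" (4x4, takes a point from camera to tool coordinates, whose origin is the TCP and whose axes are the tool frame's). Camera axes: x right, y down, z forward; pixel columns grow to the right and rows downward; lengths in m; the calibration is good to about 2 mm. A picture is of the moment at which its call begins: read the wrist's pose just before it.
- robot.close_job(): hands the job in, once; it reports no verdict.
The state is a dict: "t": time; "q": joint angles; "dq": joint speeds; "joint_torque": joint torques, N m; "tool_pos": TCP position; "orientation": TCP orientation; "force": force on the tool from outside, world axes, zero at the start; "wrist_torque": the same for the moment, N m; "opening": finger opening in m.
Only numpy, scipy, OpenCV 4.12 (cv2) and the standard library are available. Lean on these libraries where they do the work, as an engineer would, in place of code of your own. Each camera call takes 0.05 s, during which the arm holds its last target.

TASK

Tighten the cover of the round leak-test pot with its four T-head hand bolts in two rounds, and within each round go crisscross: after the first bolt do the one opposite it, then the other two. In the first round turn each bolt clockwise only until you feel it bite and just start to press down its spring washer (at most some 20 degrees past the bite); in the second round give each about an eighth of a turn more. Do not lean on the cover, and leave the bottles and the tape roll alone.

Things in the scene. Friction and masses are not known exactly. Their poses are not given: they have to be found in the camera images.
- cover_top (a point): Centre of the top face of the steel cover, a disc of 180 mm diameter, 50 mm above the worktop, on the round pot, which is bolted to the worktop and does not move. A low plug (20 mm wide, 8 mm high) stands at the centre. z is up; seen from above, bolt 1 lies 45 degrees anticlockwise from local x, bolt 2 at 135, bolt 3 at 225, bolt 4 at 315 degrees.
- head1 (a point): Centre of the black T-bar of hand bolt 1, on the bolt's axis, 38 mm above the cover's top. Bar: 36 mm long (local x), 10 mm thick (local y), 24 mm high, z up; any of the four looks alike. Below it a 10 mm neck, 13 mm long, then a 21 mm collar and a 25 mm spring washer, together up to 12 mm above the cover. Bolts 1 to 4 lie anticlockwise on a circle of 60 mm radius; 3 is opposite 1.
- head2 (a point): T-bar of bolt 2, like bolt 1; opposite bolt 4. All four bolts: clockwise from above tightens. At first the bar turns almost freely (0.02 N m) for 0.25 to 0.95 rad, different for each bolt and not to be seen; then it bites: resistance jumps to 0.34 N m, and climbs to 0.42 N m one radian later. The washer starts to give only when that is reached, so go 5 to 10 degrees past the first clear rise.
- head3 (a point): T-bar of bolt 3, like bolt 1; opposite bolt 1. All four bolts: before the bite the bar only turns; from the bite on it also sinks with its spring washer, 2 mm per radian, and stays where it is left.
- head4 (a point): T-bar of bolt 4, like bolt 1; opposite bolt 2.
- tape_centre (a point): Roll of brown packing tape lying flat, 92 mm across and 48 mm high; the point is its centre, half-way up. Leave it alone.
- flux_bottle_centre (a point): Small dropper bottle, 34 mm wide and 102 mm high, standing; the point is on its axis, 50 mm above the worktop. Leave it alone.
- ipa_bottle_centre (a point): Round solvent dispenser bottle, 65 mm wide and 97 mm high, standing; the point is on its axis, 48 mm above the worktop. Leave it alone.

How it is judged:
On the way:
1. first round done: all four bolts have bitten (bar sunk more than 0.06 mm) and none is more than 0.45 rad past its bite (sunk less than 0.9 mm) (distance of head1 from where it was at the start of the episode between 6e-05 and 0.0009 m and distance of head2 from where it was at the start of the episode between 6e-05 and 0.0009 m and distance of head3 from where it was at the start of the episode between 6e-05 and 0.0009 m and distance of head4 from where it was at the start of the episode between 6e-05 and 0.0009 m), for 0.1 s.
At the end, for the whole second after the job is handed in: Each of the four bars has sunk 1.0 to 2.7 mm from its start, that is, each bolt is 0.5 to 1.35 rad past its bite (a first round of up to 0.35 rad and an eighth of a turn more) (distance of head1 from where it was at the start of the episode between 0.001 and 0.0027 m and distance of head2 from where it was at the start of the episode between 0.001 and 0.0027 m and distance of head3 from where it was at the start of the episode between 0.001 and 0.0027 m and distance of head4 from where it was at the start of the episode between 0.001 and 0.0027 m); the robot touches nothing.
It fails at once if a round out of order: two neighbouring bolts have bitten (first round), or are tightened past 0.9 mm (second round), while the two others are not ((distance of each of head1, head2 from where it was at the start of the episode above 6e-05 m and distance of each of head3, head4 from where it was at the start of the episode below 2e-05 m) or (distance of each of head2, head3 from where it was at the start of the episode above 6e-05 m and distance of each of head4, head1 from where it was at the start of the episode below 2e-05 m) or (distance of each of head3, head4 from where it was at the start of the episode above 6e-05 m and distance of each of head1, head2 from where it was at the start of the episode below 2e-05 m) or (distance of each of head4, head1 from where it was at the start of the episode above 6e-05 m and distance of each of head2, head3 from where it was at the start of the episode below 2e-05 m) or (distance of each of head1, head2 from where it was at the start of the episode above 0.0009 m and distance of each of head3, head4 from where it was at the start of the episode below 0.0009 m) or (distance of each of head2, head3 from where it was at the start of the episode above 0.0009 m and distance of each of head4, head1 from where it was at the start of the episode below 0.0009 m) or (distance of each of head3, head4 from where it was at the start of the episode above 0.0009 m and distance of each of head1, head2 from where it was at the start of the episode below 0.0009 m) or (distance of each of head4, head1 from where it was at the start of the episode above 0.0009 m and distance of each of head2, head3 from where it was at the start of the episode below 0.0009 m)).
It fails at once if a bolt is tightened past 0.9 mm while another has not bitten yet (distance of any of head1, head2, head3, head4 from where it was at the start of the episode above 0.0009 m and distance of any of head1, head2, head3, head4 from where it was at the start of the episode below 2e-05 m).
It fails at once if a bolt is overtightened (sunk more than 2.8 mm) (distance of any of head1, head2, head3, head4 from where it was at the start of the episode above 0.0028 m).
It fails at once if the robot leans on the cover with more than 20 N (contact force between the arm and cover above 20 N).
It fails at once if the tape roll or a bottle is pushed more than 20 mm (distance of any of tape_centre, flux_bottle_centre, ipa_bottle_centre from where it was at the start of the episode above 0.02 m).
It also fails if it takes over 72 s, if anything falls off the work surface, if the arm or the gripper's body presses on something with over 40 N, if the wrist force passes 120 N, or if a joint passes its speed limit or range.

## Working session

There is one attempt and no reset: what is moved stays moved. The work goes in short steps, Python scripts to look and compute and a shell command to move; the robot and the scene stay as the last step left them, time stands still between calls to the robot, and variables do not carry over. Pictures are saved under pics/ and viewed, and the job is handed in when it is done.

```bash
ls -R . | head -30; mkdir -p pics; python3 - <<'E'
from plant import robot, imaging
import cv2
s=robot.read_state(); print({k:s[k] for k in s})
for n in("scene","top","wrist"):
    c=imaging.read_camera(n); cv2.imwrite(f"pics/{n}0.png",c["color"][:,:,::-1]); print(n,c["fx"],c["fy"],c["cx"],c["cy"],c.get("rvec"),c.get("tvec"),c.get("tool_from_camera"))
E
```

```text
.:
pics

./pics:
{'t': 0.0, 'q': array([-1.27542813e+00,  1.31184459e-01,  1.48928018e+00, -3.20476590e-05,
        1.52298257e+00, -8.53883071e-02]), 'dq': array([ 0.00115461,  0.00149108, -0.00129899,  0.00069376,  0.00066347,
        0.00151421]), 'joint_torque': array([-2.43872215e-03, -5.59847403e+01, -4.91764855e+01,  7.65459356e-02,
        3.51706438e-02, -1.22479387e-04]), 'tool_pos': array([ 0.22292943, -0.5568052 ,  0.40367272]), 'orientation': array([-1.36444099,  0.92536324, -0.92295326]), 'force': array([0.75646024, 0.17658077, 0.30647082]), 'wrist_torque': array([ 0.02179715, -0.04896208,  0.06291456]), 'opening': 0.09285978220302522}
scene 488.47199020394396 488.47199020394396 311.98044164381827 203.71022419830285 [ 1.79047301 -0.91681943  0.57985454] [-0.53071265  0.21019393  0.87891216] None
top 369.65198130768346 369.65198130768346 318.74844572399735 198.43955933006504 [ 2.18683286 -2.23824756  0.08118385] [-0.28969173  0.53293988  0.92341579] None
wrist 299.90067904199697 299.90067904199697 320.99387949069285 198.1916097351144 None None [[ 9.99999871e-01  1.78212681e-04  4.75561614e-04 -1.02077499e-03]
 [-4.17269262e-04 -2.45457618e-01  9.69407233e-01  1.97834021e-02]
 [ 2.89490883e-04 -9.69407307e-01 -2.45457512e-01  6.76762682e-02]
 [ 0.00000000e+00  0.00000000e+00  0.00000000e+00  1.00000000e+00]]
```

View pics/scene0.png

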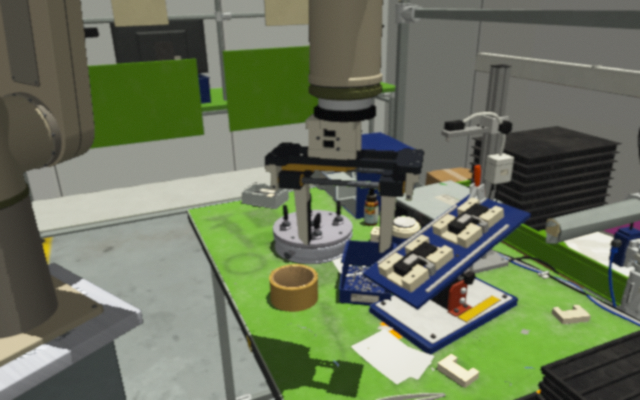

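View pics/top0.png

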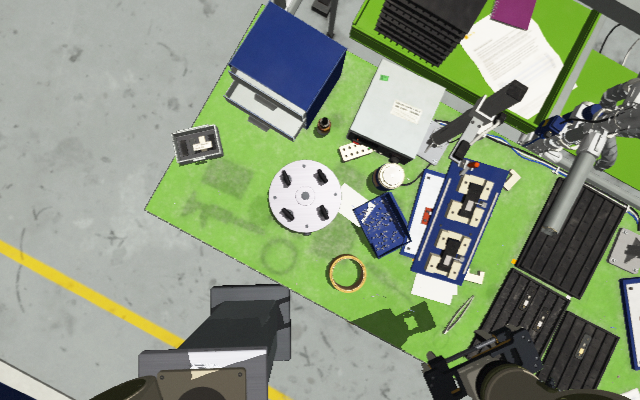

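View pics/wrist0.png

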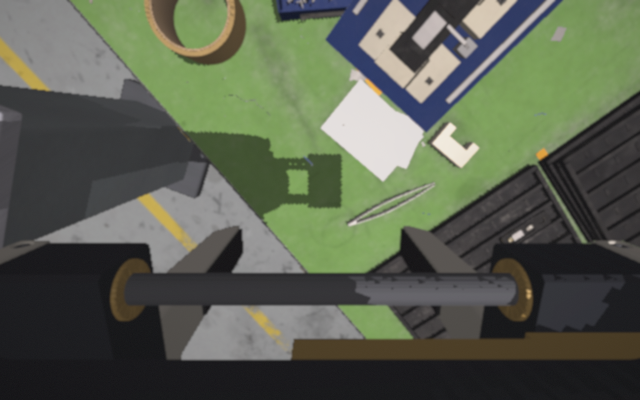

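```bash
cat > h.py <<'E'
import numpy as np, cv2
from plant import robot, imaging
from scipy.spatial.transform import Rotation as R
def T(c):
    M=np.eye(4);M[:3,:3]=R.from_rotvec(c["rvec"]).as_matrix();M[:3,3]=c["tvec"];return np.linalg.inv(M)
def wristT(s,c):
    M=np.eye(4);M[:3,:3]=R.from_rotvec(s["orientation"]).as_matrix();M[:3,3]=s["tool_pos"];return M@np.array(c["tool_from_camera"])
def cast(c,W,uv,z):
    uv=np.atleast_2d(uv).astype(float)
    d=np.c_[(uv[:,0]-c["cx"])/c["fx"],(uv[:,1]-c["cy"])/c["fy"],np.ones(len(uv))]@W[:3,:3].T
    o=W[:3,3]; return o+d*((z-o[2])/d[:,2])[:,None]
def cloud(c,W):
    v,u=np.mgrid[:400,:640];d=c["depth"]
    p=np.stack([(u-c["cx"])/c["fx"]*d,(v-c["cy"])/c["fy"]*d,d],-1)
    return p@W[:3,:3].T+W[:3,3]
E
python3 - <<'E'
from h import *
c=imaging.read_camera("top");W=T(c)
P=cloud(c,W)
sub=c["color"][150:250,255:355]; cv2.imwrite("pics/topz.png",cv2.resize(sub[:,:,::-1],None,fx=6,fy=6,interpolation=cv2.INTER_CUBIC))
# cover: light pixels
g=c["color"].astype(int)
roi=np.zeros((400,640),bool);roi[145:250,255:355]=1
sat=g.max(2)-g.min(2)
cov=roi&(abs(P[:,:,2]-0.05)<0.006)&(c["depth"]>0)
print("cov",cov.sum(), P[cov].mean(0))
hi=roi&(P[:,:,2]>0.08)&(c["depth"]>0)
n,l,st,ce=cv2.connectedComponentsWithStats(hi.astype(np.uint8))
for i in range(1,n):
    q=P[l==i]
    if len(q)<10: continue
    print(i,len(q),ce[i],q.mean(0),np.percentile(q[:,2],[5,50,95]))
    top=q[q[:,2]>0.093]; 
    e,vv=np.linalg.eigh(np.cov(top[:,:2].T)); m=(top[:,:2].max(0)+top[:,:2].min(0))/2
    print("  top",len(top),top.mean(0),np.sqrt(e),np.degrees(np.arctan2(vv[1,1],vv[0,1])))
s=robot.read_state();print(R.from_rotvec(s["orientation"]).as_matrix().round(3))
for n,uv in(("tape",(347,273)),("flux",(324,124)),("ipa",(391,175))):print(n,cast(c,W,uv,0.05))
E
```

```text
cov 3728 [ 0.53163394 -0.26681424  0.05096924]
1 74 [321.7027027  175.66216216] [ 0.57520495 -0.30770069  0.09891171] [0.08935608 0.0999044  0.10235965]
  top 68 [ 0.57532029 -0.30808589  0.10004608] [0.00291447 0.01034932] -147.73683623572924
2 70 [285.44285714 177.42857143] [ 0.57279061 -0.22358865  0.09944039] [0.09338216 0.10013779 0.10278406]
  top 66 [ 0.57330346 -0.22331683  0.10017857] [0.00292799 0.01038   ] -158.99178469774944
3 71 [323.6056338  211.92957746] [ 0.4908922  -0.31007327  0.09875027] [0.09225314 0.09956061 0.10290635]
  top 66 [ 0.49067684 -0.31052879  0.09963154] [0.00285715 0.01016131] -156.30678051995284
4 65 [287.16923077 213.72307692] [ 0.48873934 -0.22593039  0.10012466] [0.09807665 0.10032119 0.10243375]
  top 64 [ 0.48893545 -0.22573089  0.1002708 ] [0.00277206 0.01033585] -135.88592215988953
[[ 0.372 -0.     0.928]
 [-0.928  0.001  0.372]
 [-0.001 -1.     0.   ]]
tape [[ 0.3414827  -0.36541112  0.05      ]]
flux [[ 0.70849611 -0.31839308  0.05      ]]
ipa [[ 0.57846933 -0.48089901  0.05      ]]
```

View pics/topz.png

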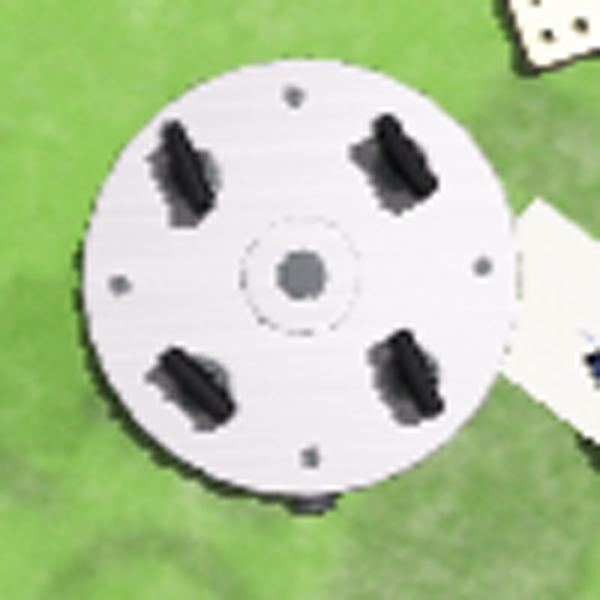

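```bash
python3 - <<'E'
from h import *
c=imaging.read_camera("top");P=cloud(c,T(c));ok=c["depth"]>0
Q=P[ok]
for k,(x,y) in dict(A=(.5753,-.3081),B=(.5733,-.2233),C=(.4907,-.3105),D=(.4889,-.2257)).items():
    d=np.hypot(Q[:,0]-x,Q[:,1]-y); print(k,[(r,Q[d<r][:,2].max().round(3)) for r in(.1,.13,.16,.2)])
print("height grid x rows 0.2..0.75, y -0.65..0")
for x in np.arange(.2,.8,.05):
    print(round(x,2),[ (lambda m: round(float(np.percentile(Q[m][:,2],99)),2) if m.any() else None)((abs(Q[:,0]-x)<.025)&(abs(Q[:,1]-y)<.025)) for y in np.arange(-.7,.01,.05)])
E
```

```text
A [(0.1, np.float64(0.105)), (0.13, np.float64(0.11)), (0.16, np.float64(0.169)), (0.2, np.float64(0.17))]
B [(0.1, np.float64(0.11)), (0.13, np.float64(0.11)), (0.16, np.float64(0.169)), (0.2, np.float64(0.17))]
C [(0.1, np.float64(0.105)), (0.13, np.float64(0.105)), (0.16, np.float64(0.105)), (0.2, np.float64(0.11))]
D [(0.1, np.float64(0.105)), (0.13, np.float64(0.105)), (0.16, np.float64(0.105)), (0.2, np.float64(0.11))]
height grid x rows 0.2..0.75, y -0.65..0
0.2 [0.01, 0.35, 0.01, 0.35, 0.43, 0.35, 0.0, 0.0, None, None, None, None, -0.84, -0.84, 0.37]
0.25 [0.01, 0.35, 0.45, 0.51, 0.48, 0.34, 0.0, 0.0, 0.0, 0.0, None, None, None, None, -0.85]
0.3 [0.02, 0.35, 0.59, 0.59, 0.55, 0.0, 0.05, 0.05, 0.0, 0.0, 0.0, 0.0, None, None, None]
0.35 [0.02, 0.12, 0.13, 0.13, 0.1, 0.01, 0.05, 0.05, 0.05, 0.01, 0.0, 0.0, 0.01, None, None]
0.4 [0.0, 0.15, 0.15, 0.14, 0.11, 0.06, 0.06, 0.05, 0.0, 0.0, 0.0, 0.0, 0.0, 0.0, 0.0]
0.45 [None, 0.16, 0.16, 0.15, 0.06, 0.01, 0.07, 0.05, 0.05, 0.05, 0.05, 0.0, 0.0, 0.0, 0.01]
0.5 [0.16, 0.18, 0.18, 0.15, 0.06, 0.06, 0.06, 0.05, 0.1, 0.1, 0.1, 0.0, 0.01, 0.0, 0.0]
0.55 [0.18, 0.18, 0.23, 0.29, 0.1, 0.1, 0.01, 0.05, 0.1, 0.1, 0.1, 0.0, 0.01, 0.0, 0.0]
0.6 [0.18, 0.18, 0.32, 0.32, 0.1, 0.1, 0.02, 0.05, 0.1, 0.09, 0.1, 0.0, 0.0, 0.0, 0.01]
0.65 [0.0, 0.31, 0.4, 0.3, 0.1, 0.1, 0.1, 0.02, 0.0, 0.11, 0.07, 0.0, 0.0, 0.04, 0.04]
0.7 [0.0, 0.01, 0.4, 0.1, 0.1, 0.1, 0.1, 0.08, 0.17, 0.17, 0.11, 0.11, 0.0, 0.04, 0.04]
0.75 [0.49, 0.48, 0.1, 0.1, 0.1, 0.1, 0.1, 0.0, 0.17, 0.17, 0.17, 0.16, 0.11, 0.0, 0.0]
0.8 [0.04, 0.04, 0.1, 0.1, 0.1, 0.11, 0.1, 0.17, 0.17, 0.17, 0.17, 0.17, 0.17, 0.0, 0.0]
```

```bash
python3 -m inch '[{"x":-10,"z":20},{"x":-19,"z":41},{"x":-19,"z":41},{"x":-19,"z":41},{"x":-19,"z":41},{"x":-19,"z":41},{"x":-19,"z":41},{"x":-19,"z":41},{"x":-10,"z":20},{"x":0}]' -0.2 55
cat > look.py <<'E'
from h import *
import sys
s=robot.read_state();c=imaging.read_camera("wrist");W=wristT(s,c)
cv2.imwrite("pics/%s.png"%sys.argv[1],c["color"][:,:,::-1])
print(s["t"],s["tool_pos"].round(4),R.from_rotvec(s["orientation"]).as_matrix().round(3).tolist(),s["q"].round(3),s["opening"])
P=cloud(c,W);ok=(c["depth"]>0)
m=ok&(P[...,2]>.09)&(P[...,2]<.11)&(np.hypot(P[...,0]-.532,P[...,1]+.267)<.09)
n,l,st,ce=cv2.connectedComponentsWithStats(m.astype(np.uint8))
for i in range(1,n):
    if st[i,4]<40: continue
    pts=np.argwhere(l==i)[:,::-1]
    q=cast(c,W,pts,0.10)[:,:2]
    (cx,cy),(w,h),a=cv2.minAreaRect((q*1000).astype(np.float32)); 
    e,v=np.linalg.eigh(np.cov(q.T))
    print(ce[i].round(0),st[i,4],"c",q.mean(0).round(4),"rect",round(cx,1),round(cy,1),round(w,1),round(h,1),"ang",np.degrees(np.arctan2(v[1,1],v[0,1])).round(1)%180, "z",np.median(P[l==i][:,2]).round(4))
E
python3 look.py w1
```

```text
0.25 [ 0.223  -0.5569  0.4042] [[0.372, -0.0, 0.928], [-0.928, 0.001, 0.372], [-0.001, -1.0, 0.0]] [-1.275  0.131  1.489 -0.     1.523 -0.085] 0.09281193302945569$[0]: bad value
```

View pics/w1.png

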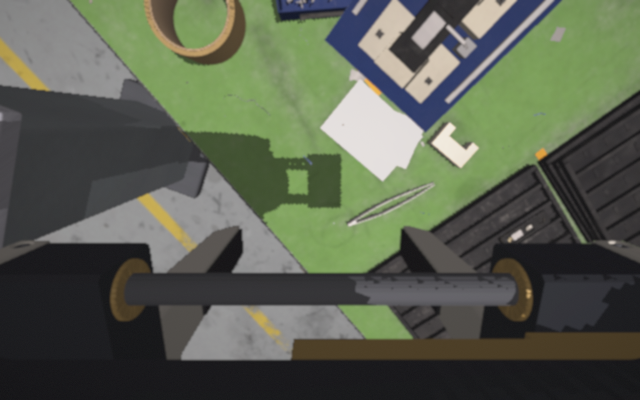

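The move was refused (the rows need all the keys, it seems), and the wrist picture is unchanged from the start.

```bash
python3 -m inch '[{"x":-10,"y":0,"z":20,"twist":0},{"x":-19,"y":0,"z":41,"twist":0},{"x":-19,"y":0,"z":41,"twist":0},{"x":-19,"y":0,"z":41,"twist":0},{"x":-19,"y":0,"z":41,"twist":0},{"x":-19,"y":0,"z":41,"twist":0},{"x":-19,"y":0,"z":41,"twist":0},{"x":-19,"y":0,"z":41,"twist":0},{"x":-10,"y":0,"z":20,"twist":0},{"x":0,"y":0,"z":0,"twist":0}]' -0.2 55
python3 look.py w2
```

```text
t: 1.3
tool_pos: [0.4714, -0.291, 0.4047]
orientation: [-1.366, 0.921, -0.921]
force: [0.1, 0.2, -0.2]
opening: 0.0372
1.3 [ 0.4714 -0.291   0.4047] [[0.375, 0.0, 0.927], [-0.927, 0.001, 0.375], [-0.0, -1.0, 0.001]] [-6.460e-01  6.000e-03  1.618e+00  1.000e-03  1.517e+00  5.400e-01] 0.037217571775586794
[295.  61.] 487 c [ 0.5737 -0.2238] rect 573.6 -224.2 35.8 10.2 ang 21.69999999999999 z 0.0998
[382.  96.] 497 c [ 0.5759 -0.3071] rect 575.8 -307.1 35.5 11.2 ang 32.80000000000001 z 0.0998
[266. 151.] 434 c [ 0.4902 -0.2263] rect 490.1 -226.6 35.4 11.3 ang 44.19999999999999 z 0.0997
[348. 181.] 391 c [ 0.4926 -0.3095] rect 492.6 -309.6 35.5 9.8 ang 23.80000000000001 z 0.0997
```

View pics/w2.png

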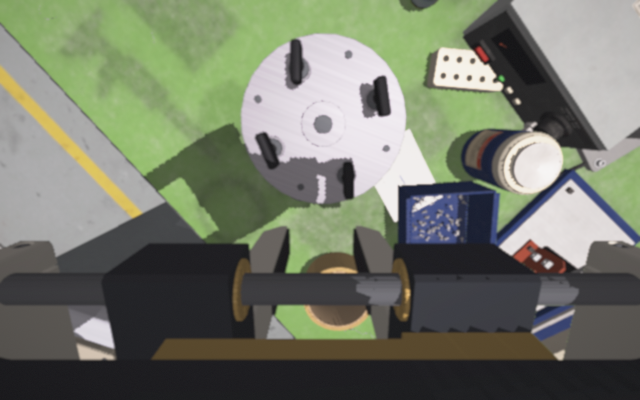

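```bash
cat > st.py <<'E'
from h import *
s=robot.read_state();M=R.from_rotvec(s["orientation"]).as_matrix()
print("t",round(s["t"],2),"pos",s["tool_pos"].round(4),"head",np.degrees(np.arctan2(M[1,2],M[0,2])).round(2),"F",s["force"].round(1),"Tq",s["wrist_torque"].round(3),"open",round(s["opening"],4),"q6",s["q"][5].round(3),"jt6",s["joint_torque"][5].round(3))
E
python3 -m inch '[{"x":25,"y":0,"z":12,"twist":-0.03},{"x":0,"y":30,"z":0,"twist":0},{"x":0,"y":40,"z":0,"twist":0},{"x":0,"y":40,"z":0,"twist":0},{"x":0,"y":28,"z":0,"twist":0},{"x":0,"y":10,"z":0,"twist":0},{"x":0,"y":0,"z":0,"twist":0}]' >/dev/null; python3 look.py w3; python3 st.py
```

```text
2.05 [ 0.489  -0.3127  0.2552] [[0.398, -0.003, 0.917], [-0.917, 0.002, 0.398], [-0.003, -1.0, -0.002]] [-0.657  0.2    1.693 -0.     1.253  0.504] 0.0374751284954913
[211.  27.] 1614 c [ 0.5668 -0.2285] rect 566.2 -228.7 21.3 12.2 ang 22.5 z 0.0994
[393.  86.] 2241 c [ 0.5761 -0.3069] rect 575.6 -307.1 35.2 11.4 ang 32.900000000000006 z 0.0997
[158. 191.] 2172 c [ 0.492  -0.2279] rect 491.8 -228.4 35.1 14.5 ang 43.69999999999999 z 0.0992
[322. 245.] 1121 c [ 0.4977 -0.3081] rect 497.9 -307.9 29.7 9.7 ang 24.19999999999999 z 0.0997
[270. 251.] 643 c [ 0.4848 -0.2861] rect 481.6 -285.6 17.5 17.6 ang 85.4 z 0.1006
[371. 250.] 650 c [ 0.5044 -0.331 ] rect 502.6 -333.5 17.5 17.5 ang 140.6 z 0.1006
t 2.1 pos [ 0.4898 -0.313   0.2572] head 23.48 F [-0.4  0.6  0.5] Tq [-0.02  -0.065  0.028] open 0.0371 q6 0.504 jt6 -0.014
```

View pics/w3.png

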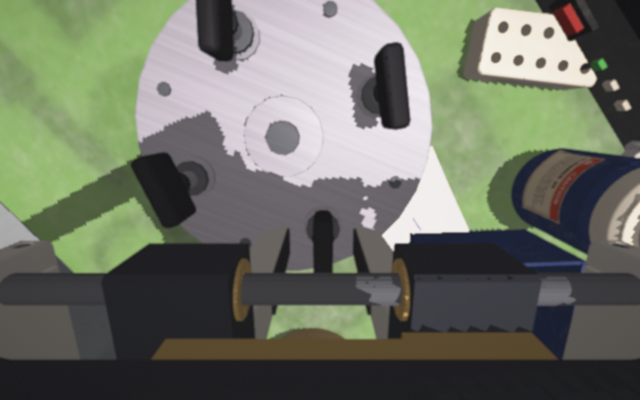

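```bash
python3 -m inch '[{"x":-1.5,"y":0,"z":4.5,"twist":0},{"x":0,"y":0,"z":0,"twist":0}]' -0.6 55 >/dev/null; python3 st.py; python3 -m inch '[{"x":0,"y":0,"z":0,"twist":0},{"x":0,"y":0,"z":0,"twist":0}]' -1 55 >/dev/null; python3 st.py;  python3 -m inch '[{"x":0,"y":0,"z":0,"twist":0}]' -1 55 >/dev/null; python3 st.py
```

```text
t 2.3 pos [ 0.4948 -0.3094  0.2592] head 23.54 F [ 0.4 -0.  -0.1] Tq [-0.023 -0.055  0.033] open 0.0257 q6 0.513 jt6 0.118
t 2.5 pos [ 0.4944 -0.3097  0.2582] head 23.56 F [ 1.5 -3.5  1.4] Tq [-0.462 -0.242 -0.023] open 0.0108 q6 0.513 jt6 0.017
t 2.6 pos [ 0.4944 -0.3097  0.2581] head 23.54 F [ 1.8 -3.1  2.6] Tq [-0.76  -0.482  0.057] open 0.0099 q6 0.513 jt6 0.029
```

```bash
python3 -m inch '[{"x":0,"y":0,"z":0,"twist":0.07},{"x":0,"y":0,"z":0,"twist":0.07}]' >/dev/null; python3 st.py; python3 -m inch '[{"x":0,"y":0,"z":0,"twist":0.06}]'  >/dev/null; python3 st.py;  python3 -m inch '[{"x":0,"y":0,"z":0,"twist":0.06}]' >/dev/null; python3 st.py
```

```text
t 2.8 pos [ 0.4944 -0.31    0.2582] head 15.36 F [ 3.7 -5.   1.6] Tq [-1.12  -0.664  0.045] open 0.01 q6 0.655 jt6 -1.544
t 2.9 pos [ 0.4944 -0.3101  0.2582] head 11.91 F [ 3.2 -6.2  1.1] Tq [-1.198 -0.636  0.023] open 0.01 q6 0.715 jt6 -1.053
t 3.0 pos [ 0.4944 -0.3102  0.2582] head 8.49 F [ 3.5 -6.6  1.7] Tq [-1.293 -0.628  0.048] open 0.01 q6 0.775 jt6 -1.197
```

```bash
for i in 1 2; do :; done; python3 -m inch '[{"x":0,"y":0,"z":0,"twist":0.06}]' >/dev/null; python3 st.py; python3 -m inch '[{"x":0,"y":0,"z":0,"twist":0.06}]'  >/dev/null; python3 st.py
```

```text
t 3.1 pos [ 0.4944 -0.3103  0.2582] head 5.05 F [ 3.4 -7.7  0.2] Tq [-1.442 -0.61   0.061] open 0.0098 q6 0.835 jt6 -1.212
t 3.2 pos [ 0.4944 -0.3104  0.2582] head 1.61 F [ 3.4 -8.3 -0. ] Tq [-1.537 -0.628  0.052] open 0.0097 q6 0.895 jt6 -1.212
```

```bash
python3 -m inch '[{"x":0,"y":0,"z":0,"twist":0.06}]' >/dev/null; python3 st.py; python3 -m inch '[{"x":0,"y":0,"z":0,"twist":0.06}]'  >/dev/null; python3 st.py
```

```text
t 3.3 pos [ 0.4944 -0.3105  0.2582] head -1.83 F [ 4.4 -9.2 -0.3] Tq [-1.629 -0.659  0.004] open 0.0095 q6 0.955 jt6 -1.21
t 3.4 pos [ 0.4944 -0.3106  0.2582] head -5.27 F [ 4.3 -9.7 -0. ] Tq [-1.738 -0.678  0.053] open 0.0099 q6 1.015 jt6 -1.209
```

```bash
python3 -m inch '[{"x":0.5,"y":0,"z":0,"twist":0.06}]' >/dev/null; python3 st.py; python3 -m inch '[{"x":0,"y":0,"z":0,"twist":0.06}]'  >/dev/null; python3 st.py
```

```text
t 3.5 pos [ 0.4944 -0.3109  0.2582] head -8.71 F [ 3.9 -6.4  1.1] Tq [-1.25  -0.693  0.036] open 0.01 q6 1.074 jt6 -1.189
t 3.6 pos [ 0.4943 -0.311   0.2582] head -12.14 F [ 3.3 -9.3 -0.3] Tq [-1.651 -0.608  0.07 ] open 0.0096 q6 1.134 jt6 -1.224
```

```bash
python3 -m inch '[{"x":0,"y":0,"z":0,"twist":0.06}]' >/dev/null; python3 st.py
```

```text
t 3.7 pos [ 0.4943 -0.3111  0.2582] head -15.58 F [ 2.7 -9.2 -0.5] Tq [-1.731 -0.649  0.278] open 0.0096 q6 1.194 jt6 -1.032
```

```bash
python3 -m inch '[{"x":0,"y":0,"z":0,"twist":0.06}]' >/dev/null; python3 st.py
```

```text
t 3.8 pos [ 0.4943 -0.3111  0.2582] head -19.0 F [  3.5 -10.5  -0.2] Tq [-1.922 -0.618  0.378] open 0.0101 q6 1.254 jt6 -0.86
```

```bash
python3 -m inch '[{"x":0,"y":0.1,"z":0,"twist":0.06},{"x":0,"y":0.1,"z":0,"twist":0.06}]' >/dev/null; python3 st.py; python3 -m inch '[{"x":0,"y":0,"z":0,"twist":0},{"x":0,"y":0,"z":0,"twist":0},{"x":0,"y":0,"z":0,"twist":0}]' -0.2 55 >/dev/null; python3 st.py
```

```text
t 4.0 pos [ 0.4942 -0.3113  0.258 ] head -25.87 F [  3.  -11.1   0.2] Tq [-2.027 -0.459  0.338] open 0.0099 q6 1.374 jt6 -0.869
t 4.3 pos [ 0.4934 -0.3091  0.2562] head -25.72 F [ 0.1 -0.2  0.6] Tq [ 0.023  0.028 -0.022] open 0.0297 q6 1.372 jt6 0.011
```

```bash
python3 -m inch '[{"x":0,"y":-45,"z":0,"twist":0},{"x":-37,"y":0,"z":12,"twist":0},{"x":-37,"y":0,"z":12,"twist":0},{"x":-37,"y":0,"z":11,"twist":0},{"x":0,"y":0,"z":0,"twist":-0.138},{"x":0,"y":0,"z":0,"twist":-0.138},{"x":0,"y":0,"z":0,"twist":-0.138},{"x":0,"y":0,"z":0,"twist":-0.138},{"x":0,"y":0,"z":0,"twist":-0.138},{"x":0,"y":0,"z":0,"twist":-0.138},{"x":0,"y":0,"z":0,"twist":0}]' -0.3 >/dev/null
cat > go.py <<'E'
from h import *
import sys
x,y,h=map(float,sys.argv[1:4]);s=robot.read_state();M=R.from_rotvec(s["orientation"]).as_matrix()
d=np.array([x,y,0])/1000-s["tool_pos"];h0=np.degrees(np.arctan2(M[1,2],M[0,2]))
t=M.T@np.array([d[0],d[1],0]);print("dx %.1f dz %.1f mm  twist %.3f  down-to-.258 %.1f"%(t[0]*1e3,t[2]*1e3,np.radians(h0-h),(s["tool_pos"][2]-.258)*1e3))
E
python3 go.py 573.7 -223.8 21.7; python3 st.py; python3 look.py w4
```

```text
dx -0.3 dz 0.7 mm  twist 0.003  down-to-.258 43.0
t 5.4 pos [ 0.5732 -0.2243  0.301 ] head 21.86 F [-0.1 -0.2  0.2] Tq [-0.036  0.031  0.032] open 0.0327 q6 0.733 jt6 -2.672
5.4 [ 0.5732 -0.2243  0.301 ] [[0.372, -0.001, 0.928], [-0.928, 0.001, 0.372], [-0.001, -1.0, -0.001]] [-0.456  0.241  1.556  0.     1.346  0.733] 0.032688593004675665
[322. 226.] 811 c [ 0.576  -0.2226] rect 575.7 -222.7 36.5 9.8 ang 21.400000000000006 z 0.0998
[283. 328.] 343 c [ 0.4955 -0.2252] rect 495.5 -223.6 22.6 12.4 ang 31.80000000000001 z 0.099
```

View pics/w4.png

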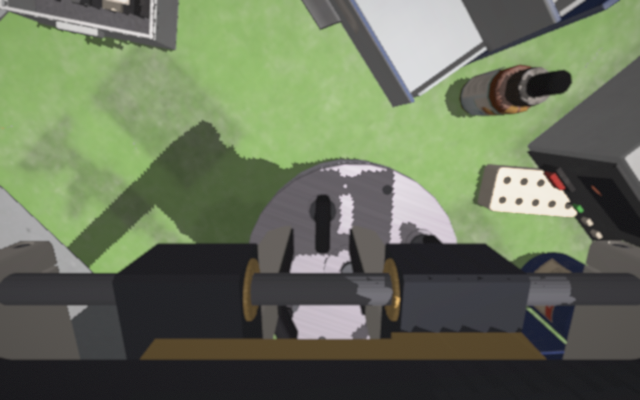

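```bash
python3 -m inch '[{"x":-0.6,"y":22,"z":2.5,"twist":0},{"x":0,"y":21,"z":0,"twist":0},{"x":0,"y":0,"z":0,"twist":0},{"x":0,"y":0,"z":0,"twist":0}]' -0.6 55 >/dev/null; python3 st.py; python3 -m inch '[{"x":0,"y":0,"z":0,"twist":0},{"x":0,"y":0,"z":0,"twist":0},{"x":0,"y":0,"z":0,"twist":0}]' -1 55 >/dev/null; python3 st.py; python3 -m inch '[{"x":0,"y":0,"z":0,"twist":0.07},{"x":0,"y":0,"z":0,"twist":0.07}]' >/dev/null; python3 st.py; python3 -m inch '[{"x":0,"y":0,"z":0,"twist":0.06}]'  >/dev/null; python3 st.py
```

```text
t 5.85 pos [ 0.5752 -0.2231  0.2583] head 21.58 F [ 0.2 -0.2  0.2] Tq [-0.067 -0.008  0.029] open 0.0187 q6 0.741 jt6 0.062
t 6.15 pos [ 0.576  -0.2236  0.26  ] head 21.67 F [0.3 0.1 2.8] Tq [-0.157  0.001  0.025] open 0.0096 q6 0.739 jt6 -0.006
t 6.35 pos [ 0.576  -0.2237  0.26  ] head 13.51 F [ 0.3 -2.1  2.3] Tq [-0.315 -0.059  0.06 ] open 0.0098 q6 0.882 jt6 -1.559
t 6.45 pos [ 0.576  -0.2237  0.26  ] head 10.06 F [ 1.3 -0.7  1.9] Tq [-0.371 -0.055  0.068] open 0.0102 q6 0.942 jt6 -1.07
```

Good grip, nearly no side load. Stepping on.

```bash
python3 -m inch '[{"x":0,"y":0,"z":0,"twist":0.05}]' >/dev/null; python3 st.py
```

```text
t 6.55 pos [ 0.576  -0.2238  0.26  ] head 7.22 F [ 0.6 -1.7  2.2] Tq [-0.385 -0.107  0.03 ] open 0.0101 q6 0.992 jt6 -0.837
```

```bash
python3 -m inch '[{"x":0,"y":0,"z":0,"twist":0.05}]' >/dev/null; python3 st.py
```

```text
t 6.65 pos [ 0.576  -0.2239  0.26  ] head 4.37 F [ 0.8 -3.   1.7] Tq [-0.418 -0.058  0.026] open 0.0097 q6 1.041 jt6 -1.003
```

```bash
python3 -m inch '[{"x":0,"y":0,"z":0,"twist":0.05}]' >/dev/null; python3 st.py
```

```text
t 6.75 pos [ 0.576  -0.2239  0.26  ] head 1.51 F [ 0.7 -3.3  1.7] Tq [-0.487 -0.104 -0.002] open 0.0096 q6 1.091 jt6 -1.02
```

```bash
python3 -m inch '[{"x":0,"y":0,"z":0,"twist":0.05}]' >/dev/null; python3 st.py
```

```text
t 6.85 pos [ 0.576  -0.2239  0.26  ] head -1.36 F [ 0.3 -3.   1.4] Tq [-0.56  -0.188 -0.04 ] open 0.0099 q6 1.141 jt6 -1.021
```

```bash
python3 -m inch '[{"x":0,"y":0,"z":0,"twist":0.05}]' >/dev/null; python3 st.py
```

```text
t 6.95 pos [ 0.576 -0.224  0.26 ] head -4.23 F [ 1.4 -3.1  1.1] Tq [-0.59  -0.104 -0.005] open 0.0098 q6 1.191 jt6 -1.02
```

```bash
python3 -m inch '[{"x":0,"y":0,"z":0,"twist":0.05}]' >/dev/null; python3 st.py
```

```text
t 7.05 pos [ 0.576 -0.224  0.26 ] head -7.09 F [ 0.4 -3.7  1.2] Tq [-0.654 -0.063  0.023] open 0.0099 q6 1.241 jt6 -1.02
```

```bash
python3 -m inch '[{"x":0,"y":0,"z":0,"twist":0.05}]' >/dev/null; python3 st.py
```

```text
t 7.15 pos [ 0.576  -0.2241  0.26  ] head -9.96 F [-0.1 -3.1  1.5] Tq [-0.686 -0.067 -0.021] open 0.0097 q6 1.291 jt6 -1.019
```

```bash
python3 -m inch '[{"x":0,"y":0,"z":0,"twist":0.05}]' >/dev/null; python3 st.py
```

```text
t 7.25 pos [ 0.576  -0.2242  0.26  ] head -12.82 F [ 0.6 -3.8  1.5] Tq [-0.748 -0.069  0.02 ] open 0.01 q6 1.341 jt6 -1.019
```

```bash
python3 -m inch '[{"x":0,"y":0,"z":0,"twist":0.05}]' >/dev/null; python3 st.py
```

```text
t 7.35 pos [ 0.5759 -0.2242  0.26  ] head -15.69 F [-0.2 -4.3  2. ] Tq [-0.854 -0.052 -0.02 ] open 0.01 q6 1.391 jt6 -1.019
```

```bash
python3 -m inch '[{"x":0,"y":0,"z":0,"twist":0.05}]' >/dev/null; python3 st.py
```

```text
t 7.45 pos [ 0.5759 -0.2242  0.26  ] head -18.56 F [ 0.3 -4.4  1.5] Tq [-0.86  -0.013  0.022] open 0.0095 q6 1.441 jt6 -1.018
```

```bash
python3 -m inch '[{"x":0,"y":0,"z":0,"twist":0.05}]' >/dev/null; python3 st.py
```

```text
t 7.55 pos [ 0.5759 -0.2243  0.26  ] head -21.42 F [-0.1 -4.8  2.2] Tq [-0.869 -0.011  0.076] open 0.0097 q6 1.491 jt6 -1.018
```

```bash
python3 -m inch '[{"x":0,"y":0,"z":0,"twist":0.05}]' >/dev/null; python3 st.py
```

```text
t 7.65 pos [ 0.5759 -0.2244  0.26  ] head -24.29 F [-0.3 -4.9  1.8] Tq [-0.834 -0.031  0.058] open 0.0101 q6 1.541 jt6 -1.001
```

```bash
python3 -m inch '[{"x":0,"y":0,"z":0,"twist":0.05}]' >/dev/null; python3 st.py
```

```text
t 7.75 pos [ 0.5759 -0.2244  0.26  ] head -27.14 F [ 0.3 -5.2  0.9] Tq [-0.91   0.012  0.369] open 0.0099 q6 1.591 jt6 -0.692
```

```bash
python3 -m inch '[{"x":0,"y":0,"z":0,"twist":0.05}]' >/dev/null; python3 st.py
```

```text
t 7.85 pos [ 0.5758 -0.2244  0.2599] head -30.0 F [ 0.6 -5.6  0.8] Tq [-1.027 -0.015  0.335] open 0.0099 q6 1.641 jt6 -0.682
```

```bash
python3 -m inch '[{"x":0,"y":0.1,"z":0,"twist":0.05},{"x":0,"y":0.1,"z":0,"twist":0.05}]' >/dev/null; python3 st.py; python3 -m inch '[{"x":0,"y":0,"z":0,"twist":0},{"x":0,"y":0,"z":0,"twist":0},{"x":0,"y":0,"z":0,"twist":0}]' -0.2 55 >/dev/null; python3 st.py
python3 -m inch '[{"x":0,"y":-45,"z":0,"twist":0},{"x":0,"y":0,"z":0,"twist":-0.138},{"x":0,"y":0,"z":0,"twist":-0.138},{"x":0,"y":0,"z":0,"twist":-0.138},{"x":0,"y":0,"z":0,"twist":-0.138},{"x":0,"y":0,"z":0,"twist":-0.138},{"x":0,"y":0,"z":0,"twist":-0.138},{"x":0,"y":0,"z":0,"twist":-0.138},{"x":0,"y":0,"z":0,"twist":-0.138},{"x":0,"y":0,"z":0,"twist":-0.138},{"x":0,"y":0,"z":0,"twist":-0.138}]' -0.3 >/dev/null;python3 st.py; python3 go.py 492.5 -225.6 44
```

```text
t 8.05 pos [ 0.5758 -0.2244  0.2597] head -35.72 F [-0.8 -5.7  1.5] Tq [-1.071  0.088  0.39 ] open 0.0101 q6 1.741 jt6 -0.681
t 8.35 pos [ 0.5755 -0.223   0.2584] head -35.56 F [-0.  -0.6  0.3] Tq [ 0.07  -0.018 -0.047] open 0.0293 q6 1.738 jt6 0.005
t 9.45 pos [ 0.5755 -0.2229  0.3032] head 43.84 F [0.4 0.3 0.8] Tq [-0.004  0.003 -0.009] open 0.0328 q6 0.353 jt6 2.891
dx -55.5 dz -61.7 mm  twist -0.003  down-to-.258 45.2
```

```bash
python3 -m inch '[{"x":-28,"y":0,"z":-31,"twist":0},{"x":-27.5,"y":0,"z":-30.5,"twist":0},{"x":0,"y":0,"z":0,"twist":0}]' >/dev/null;python3 st.py; python3 look.py w5
```

```text
t 9.75 pos [ 0.4884 -0.2243  0.3006] head 43.46 F [ 1.4  0.3 -0.2] Tq [-0.016 -0.    -0.027] open 0.0326 q6 0.287 jt6 -0.554
9.75 [ 0.4884 -0.2243  0.3006] [[0.688, -0.006, 0.726], [-0.726, 0.003, 0.688], [-0.007, -1.0, -0.002]] [-0.526  0.04   1.778 -0.     1.331  0.287] 0.032573875432982666
[421. 130.] 1091 c [ 0.5732 -0.2221] rect 573.0 -222.0 10.4 36.8 ang 148.0 z 0.0995
[511. 219.] 1265 c [ 0.5755 -0.3041] rect 574.9 -304.2 36.1 15.8 ang 35.0 z 0.0991
[327. 229.] 808 c [ 0.4907 -0.2244] rect 490.6 -224.6 37.2 9.1 ang 43.69999999999999 z 0.0998
```

View pics/w5.png

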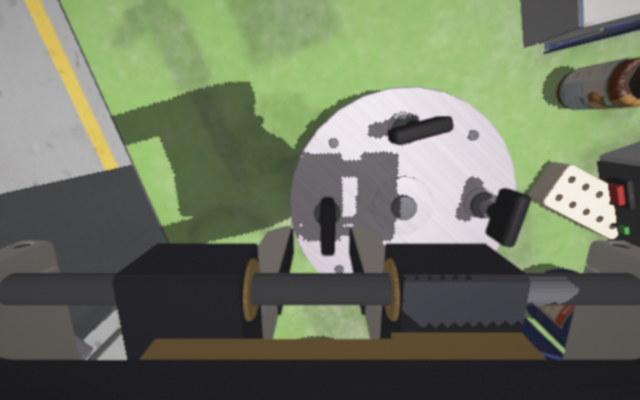

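```bash
python3 go.py 492.0 -225.5 44; python3 st.py
```

```text
dx 1.5 dz 0.5 mm  twist -0.010  down-to-.258 44.2
t 9.8 pos [ 0.4906 -0.2248  0.3022] head 43.44 F [ 0.9 -0.5  0. ] Tq [-0.02  -0.005 -0.04 ] open 0.0326 q6 0.288 jt6 -0.261
```

```bash
python3 -m inch '[{"x":0.8,"y":22,"z":0.5,"twist":-0.01},{"x":0,"y":21,"z":0,"twist":0},{"x":0,"y":0,"z":0,"twist":0},{"x":0,"y":0,"z":0,"twist":0}]' -0.6 55 >/dev/null; python3 st.py; python3 -m inch '[{"x":0,"y":0,"z":0,"twist":0},{"x":0,"y":0,"z":0,"twist":0},{"x":0,"y":0,"z":0,"twist":0}]' -1 55 >/dev/null; python3 st.py; python3 -m inch '[{"x":0,"y":0,"z":0,"twist":0.07},{"x":0,"y":0,"z":0,"twist":0.07}]' >/dev/null; python3 st.py; python3 -m inch '[{"x":0,"y":0,"z":0,"twist":0.06}]'  >/dev/null; python3 st.py
```

```text
t 10.2 pos [ 0.4942 -0.2254  0.2607] head 44.08 F [ 0.7 -0.   0.5] Tq [-0.067 -0.042  0.019] open 0.0185 q6 0.279 jt6 -0.002
t 10.5 pos [ 0.4935 -0.2248  0.2612] head 44.07 F [-5.9  6.4  3.7] Tq [ 1.167  1.118 -0.003] open 0.0095 q6 0.279 jt6 -0.044
t 10.7 pos [ 0.4936 -0.225   0.2613] head 35.89 F [-3.2  4.8  2.4] Tq [0.775 0.701 0.012] open 0.0099 q6 0.422 jt6 -1.584
t 10.8 pos [ 0.4937 -0.2251  0.2613] head 32.45 F [-2.9  3.6  0.8] Tq [ 0.608  0.608 -0.016] open 0.0096 q6 0.482 jt6 -1.092
```

```bash
python3 -m inch '[{"x":0,"y":0,"z":0,"twist":0.05}]' >/dev/null; python3 st.py
```

```text
t 10.9 pos [ 0.4937 -0.2252  0.2613] head 29.61 F [-3.1  3.5  0.3] Tq [0.545 0.55  0.017] open 0.0096 q6 0.531 jt6 -0.857
```

```bash
python3 -m inch '[{"x":0,"y":0,"z":0,"twist":0.05}]' >/dev/null; python3 st.py
```

```text
t 11.0 pos [ 0.4938 -0.2253  0.2613] head 26.76 F [-3.   2.5 -0.6] Tq [0.396 0.539 0.   ] open 0.0101 q6 0.581 jt6 -1.02
```

```bash
python3 -m inch '[{"x":0,"y":0,"z":0,"twist":0.05}]' >/dev/null; python3 st.py
```

```text
t 11.1 pos [ 0.4938 -0.2254  0.2613] head 23.89 F [-1.2  2.2 -1.1] Tq [ 0.302  0.425 -0.022] open 0.0099 q6 0.631 jt6 -1.034
```

```bash
python3 -m inch '[{"x":0,"y":0,"z":0,"twist":0.05}]' >/dev/null; python3 st.py
```

```text
t 11.2 pos [ 0.4938 -0.2254  0.2613] head 21.03 F [-1.8  1.5 -0.6] Tq [0.115 0.332 0.078] open 0.0095 q6 0.681 jt6 -1.032
```

```bash
python3 -m inch '[{"x":0,"y":0,"z":0,"twist":0.05}]' >/dev/null; python3 st.py
```

```text
t 11.3 pos [ 0.4938 -0.2256  0.2613] head 18.16 F [-1.7  0.5 -1.6] Tq [0.039 0.341 0.038] open 0.01 q6 0.731 jt6 -1.029
```

```bash
python3 -m inch '[{"x":0,"y":0,"z":0,"twist":0.05}]' >/dev/null; python3 st.py
```

```text
t 11.4 pos [ 0.4939 -0.2257  0.2614] head 15.29 F [-1.4 -0.8 -1.6] Tq [-0.112  0.267  0.027] open 0.0097 q6 0.781 jt6 -1.025
```

```bash
python3 -m inch '[{"x":0,"y":0,"z":0,"twist":0.05}]' >/dev/null; python3 st.py
```

```text
t 11.5 pos [ 0.4939 -0.2258  0.2614] head 12.43 F [-0.9 -1.2 -1.8] Tq [-0.224  0.244  0.013] open 0.0097 q6 0.831 jt6 -1.022
```

```bash
python3 -m inch '[{"x":0,"y":0,"z":0,"twist":0.05}]' >/dev/null; python3 st.py
```

```text
t 11.6 pos [ 0.4939 -0.2259  0.2614] head 9.57 F [-0.9 -1.9 -3.2] Tq [-0.36   0.268  0.024] open 0.0094 q6 0.881 jt6 -1.019
```

```bash
python3 -m inch '[{"x":0,"y":0,"z":0,"twist":0.05}]' >/dev/null; python3 st.py
```

```text
t 11.7 pos [ 0.4939 -0.226   0.2614] head 6.7 F [-1.7 -3.2 -2.3] Tq [-0.536  0.244  0.006] open 0.0096 q6 0.931 jt6 -1.015
```

```bash
python3 -m inch '[{"x":0,"y":0,"z":0,"twist":0.05}]' >/dev/null; python3 st.py
```

```text
t 11.8 pos [ 0.4939 -0.2261  0.2614] head 3.83 F [-0.3 -3.7 -3.8] Tq [-0.7    0.201  0.107] open 0.0097 q6 0.981 jt6 -1.012
```

```bash
python3 -m inch '[{"x":0,"y":0,"z":0,"twist":0.05}]' >/dev/null; python3 st.py
```

```text
t 11.9 pos [ 0.4939 -0.2263  0.2614] head 0.96 F [-0.7 -4.7 -2.8] Tq [-0.776  0.209  0.02 ] open 0.0096 q6 1.031 jt6 -1.009
```

```bash
python3 -m inch '[{"x":0,"y":0,"z":0,"twist":0.05}]' >/dev/null; python3 st.py
```

```text
t 12.0 pos [ 0.4939 -0.2263  0.2614] head -1.89 F [-1.  -4.3 -4.4] Tq [-0.866  0.231  0.359] open 0.0098 q6 1.081 jt6 -0.66
```

```bash
python3 -m inch '[{"x":0,"y":0.1,"z":0,"twist":0.05},{"x":0,"y":0.1,"z":0,"twist":0.05},{"x":0,"y":0.1,"z":0,"twist":0.05}]' >/dev/null; python3 st.py; python3 -m inch '[{"x":0,"y":0,"z":0,"twist":0},{"x":0,"y":0,"z":0,"twist":0},{"x":0,"y":0,"z":0,"twist":0}]' -0.2 55 >/dev/null; python3 st.py
python3 -m inch '[{"x":0,"y":-45,"z":0,"twist":0},{"x":0,"y":0,"z":0,"twist":-0.14},{"x":0,"y":0,"z":0,"twist":-0.14},{"x":0,"y":0,"z":0,"twist":-0.14},{"x":0,"y":0,"z":0,"twist":-0.14},{"x":0,"y":0,"z":0,"twist":-0.14},{"x":0,"y":0,"z":0,"twist":-0.068}]' -0.3 >/dev/null;python3 st.py; python3 go.py 577 -307 32.8
```

```text
t 12.3 pos [ 0.4938 -0.2266  0.2612] head -10.48 F [-1.1 -6.3 -4.5] Tq [-1.267  0.399  0.433] open 0.0096 q6 1.231 jt6 -0.652
t 12.6 pos [ 0.494  -0.2255  0.2609] head -10.34 F [ 0.4 -0.1 -0.3] Tq [ 0.052  0.02  -0.054] open 0.0295 q6 1.228 jt6 0.004
t 13.3 pos [ 0.4938 -0.2253  0.3055] head 33.97 F [ 0.2 -0.9  0.4] Tq [-0.038 -0.007  0.007] open 0.0325 q6 0.455 jt6 0.218
dx 114.2 dz 23.4 mm  twist 0.020  down-to-.258 47.5
```

```bash
python3 -m inch '[{"x":38,"y":0,"z":8,"twist":0.02},{"x":38,"y":0,"z":8,"twist":0},{"x":37,"y":0,"z":7.5,"twist":0},{"x":0,"y":0,"z":0,"twist":0},{"x":0,"y":0,"z":0,"twist":0}]' >/dev/null; python3 look.py w6;python3 st.py
```

```text
13.8 [ 0.5748 -0.3079  0.3043] [[0.537, -0.001, 0.844], [-0.844, 0.001, 0.537], [-0.001, -1.0, -0.0]] [-0.57   0.333  1.44   0.     1.37   0.434] 0.03290759906912365
[210. 160.] 961 c [ 0.5758 -0.2248] rect 575.8 -224.8 10.0 37.7 ang 148.2 z 0.0995
[325. 224.] 812 c [ 0.5784 -0.307 ] rect 578.2 -307.0 37.0 9.8 ang 33.599999999999994 z 0.0997
[282. 313.] 85 c [ 0.5071 -0.3174] rect 506.5 -317.7 13.8 4.8 ang 4.300000000000011 z 0.0985
t 13.85 pos [ 0.5745 -0.3073  0.3047] head 32.49 F [-0.2 -0.1 -0.9] Tq [-0.052 -0.002  0.016] open 0.0326 q6 0.434 jt6 -0.016
```

View pics/w6.png

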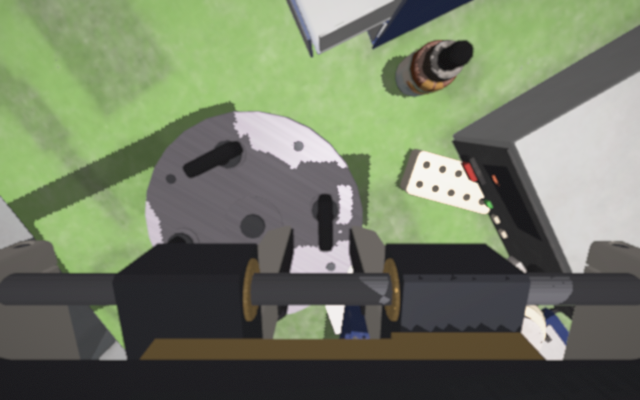

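```bash
python3 -m inch '[{"x":1.7,"y":23,"z":2.5,"twist":-0.01},{"x":0,"y":23,"z":0,"twist":0},{"x":0,"y":0,"z":0,"twist":0},{"x":0,"y":0,"z":0,"twist":0}]' -0.6 55 >/dev/null; python3 st.py; python3 -m inch '[{"x":0,"y":0,"z":0,"twist":0},{"x":0,"y":0,"z":0,"twist":0},{"x":0,"y":0,"z":0,"twist":0}]' -1 55 >/dev/null; python3 st.py; python3 -m inch '[{"x":0,"y":0,"z":0,"twist":0.07},{"x":0,"y":0,"z":0,"twist":0.07}]' >/dev/null; python3 st.py; python3 -m inch '[{"x":0,"y":0,"z":0,"twist":0.06}]'  >/dev/null; python3 st.py
```

```text
t 14.25 pos [ 0.5772 -0.3071  0.2597] head 33.08 F [-0.1 -0.8 -0. ] Tq [-0.026 -0.008 -0.055] open 0.0184 q6 0.426 jt6 -0.004
t 14.55 pos [ 0.5781 -0.308   0.261 ] head 33.05 F [0.1 0.1 5.9] Tq [-0.014  0.038  0.029] open 0.0099 q6 0.426 jt6 0.021
t 14.75 pos [ 0.5782 -0.3082  0.261 ] head 24.87 F [ 0.2 -0.8  4.9] Tq [-0.085 -0.051  0.058] open 0.0097 q6 0.569 jt6 -1.561
t 14.85 pos [ 0.5782 -0.3082  0.261 ] head 21.42 F [-0.7 -0.6  5.4] Tq [-0.253  0.003  0.046] open 0.0099 q6 0.629 jt6 -1.072
```

```bash
python3 -m inch '[{"x":0,"y":0,"z":0,"twist":0.05}]' >/dev/null; python3 st.py
```

```text
t 14.95 pos [ 0.5782 -0.3083  0.261 ] head 18.58 F [ 0.3 -1.2  4.2] Tq [-0.271 -0.078  0.017] open 0.0097 q6 0.679 jt6 -0.84
```

```bash
python3 -m inch '[{"x":0,"y":0,"z":0,"twist":0.05}]' >/dev/null; python3 st.py
```

```text
t 15.05 pos [ 0.5783 -0.3083  0.261 ] head 15.74 F [ 0.5 -2.1  5.5] Tq [-0.261 -0.076  0.008] open 0.0098 q6 0.728 jt6 -1.006
```

```bash
python3 -m inch '[{"x":0,"y":0,"z":0,"twist":0.05}]' >/dev/null; python3 st.py
```

```text
t 15.15 pos [ 0.5783 -0.3084  0.261 ] head 12.87 F [ 1.2 -1.3  4.2] Tq [-0.356 -0.083  0.009] open 0.0097 q6 0.778 jt6 -1.021
```

```bash
python3 -m inch '[{"x":0,"y":0,"z":0,"twist":0.05}]' >/dev/null; python3 st.py
```

```text
t 15.25 pos [ 0.5783 -0.3084  0.261 ] head 10.01 F [ 1.3 -2.2  5. ] Tq [-0.371 -0.142  0.21 ] open 0.01 q6 0.828 jt6 -0.847
```

```bash
python3 -m inch '[{"x":0,"y":0,"z":0,"twist":0.05}]' >/dev/null; python3 st.py
```

```text
t 15.35 pos [ 0.5783 -0.3084  0.261 ] head 7.16 F [ 1.8 -1.8  3.2] Tq [-0.461 -0.192  0.298] open 0.0096 q6 0.878 jt6 -0.68
```

```bash
python3 -m inch '[{"x":0,"y":0.1,"z":0,"twist":0.05},{"x":0,"y":0.1,"z":0,"twist":0.06}]' >/dev/null; python3 st.py
```

```text
t 15.55 pos [ 0.5783 -0.3085  0.2608] head 0.86 F [ 1.1 -2.9  3.4] Tq [-0.519 -0.171  0.327] open 0.01 q6 0.988 jt6 -1.065
```

```bash
python3 -m inch '[{"x":0,"y":0,"z":0,"twist":0},{"x":0,"y":0,"z":0,"twist":0},{"x":0,"y":0,"z":0,"twist":0}]' -0.2 55 >/dev/null; python3 st.py
python3 -m inch '[{"x":0,"y":-45,"z":0,"twist":0},{"x":0,"y":0,"z":0,"twist":0.13},{"x":0,"y":0,"z":0,"twist":0.13},{"x":0,"y":0,"z":0,"twist":0.13},{"x":0,"y":0,"z":0,"twist":0.065},{"x":0,"y":0,"z":0,"twist":0}]' -0.3 >/dev/null;python3 st.py; python3 go.py 494 -310.5 -25.5
```

```text
t 15.85 pos [ 0.5774 -0.3075  0.2584] head 1.04 F [ 0.5  0.9 -0.1] Tq [ 0.049  0.037 -0.051] open 0.0289 q6 0.985 jt6 -0.009
t 16.45 pos [ 0.5775 -0.3076  0.3034] head -25.11 F [ 0.1  0.4 -0.2] Tq [0.047 0.002 0.007] open 0.0327 q6 1.441 jt6 1.376
dx 38.1 dz -74.3 mm  twist 0.007  down-to-.258 45.4
```

```bash
python3 -m inch '[{"x":19,"y":0,"z":-37,"twist":0.007},{"x":19,"y":0,"z":-37.3,"twist":0},{"x":0,"y":0,"z":0,"twist":0},{"x":0,"y":0,"z":0,"twist":0},{"x":0,"y":0,"z":0,"twist":0}]' >/dev/null; python3 st.py; python3 look.py w7; python3 go.py 494 -310.5 -25.5
```

```text
t 16.95 pos [ 0.495  -0.3105  0.3046] head -25.43 F [ 0.2 -0.3  1. ] Tq [ 0.062 -0.029  0.001] open 0.0327 q6 1.366 jt6 -0.046
16.95 [ 0.495  -0.3105  0.3046] [[-0.429, 0.002, 0.903], [-0.903, -0.001, -0.429], [0.0, -1.0, 0.002]] [-0.648  0.156  1.646  0.     1.338  1.366] 0.032701073841466005
[260. 112.] 1084 c [ 0.5766 -0.3089] rect 576.4 -308.9 35.6 10.7 ang 4.199999999999989 z 0.0995
[146. 175.] 1211 c [ 0.574  -0.2269] rect 573.4 -226.9 14.5 36.2 ang 147.1 z 0.099
[324. 229.] 788 c [ 0.4941 -0.3113] rect 493.7 -311.1 9.8 37.0 ang 158.4 z 0.0994
dx 0.5 dz -1.1 mm  twist 0.001  down-to-.258 46.6
```

View pics/w7.png

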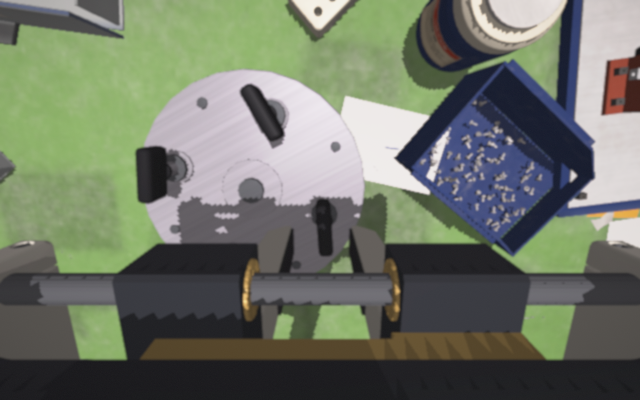

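```bash
python3 -m inch '[{"x":0.3,"y":23,"z":-1.2,"twist":-0.067},{"x":0,"y":23,"z":0,"twist":0},{"x":0,"y":0,"z":0,"twist":0},{"x":0,"y":0,"z":0,"twist":0}]' -0.6 55 >/dev/null; python3 st.py; python3 -m inch '[{"x":0,"y":0,"z":0,"twist":0},{"x":0,"y":0,"z":0,"twist":0},{"x":0,"y":0,"z":0,"twist":0},{"x":0,"y":0,"z":0,"twist":0}]' -1 55 >/dev/null; python3 st.py
```

```text
t 17.4 pos [ 0.4936 -0.31    0.2579] head -21.63 F [0.2 0.1 0.4] Tq [ 0.051 -0.048 -0.027] open 0.0187 q6 1.3 jt6 -0.02
t 17.8 pos [ 0.4934 -0.3112  0.2594] head -21.68 F [-1.4 -5.3 -0.9] Tq [-0.915  0.285 -0.02 ] open 0.01 q6 1.299 jt6 0.009
```

```bash
python3 -m inch '[{"x":0,"y":0,"z":0,"twist":0.07},{"x":0,"y":0.1,"z":0,"twist":0.07},{"x":0,"y":0.1,"z":0,"twist":0.07},{"x":0,"y":0.1,"z":0,"twist":0.07}]' >/dev/null; python3 st.py
```

```text
t 18.2 pos [ 0.4932 -0.3114  0.259 ] head -37.87 F [-2.1 -6.7 -1.8] Tq [-1.242  0.346  0.388] open 0.0105 q6 1.582 jt6 -1.074
```

```bash
python3 -m inch '[{"x":0,"y":0.15,"z":0,"twist":0.07},{"x":0,"y":0.15,"z":0,"twist":0.07},{"x":0,"y":0.15,"z":0,"twist":0.07},{"x":0,"y":0.15,"z":0,"twist":0.07},{"x":0,"y":0.15,"z":0,"twist":0.07},{"x":0,"y":0.15,"z":0,"twist":0.07},{"x":0,"y":0.15,"z":0,"twist":0.07},{"x":0,"y":0.15,"z":0,"twist":0.07}]' >/dev/null; python3 st.py;python3 -m inch '[{"x":0,"y":0,"z":0,"twist":0},{"x":0,"y":0,"z":0,"twist":0},{"x":0,"y":0,"z":0,"twist":0}]' -0.2 55 >/dev/null; python3 st.py
python3 -m inch '[{"x":0,"y":-45,"z":0,"twist":0},{"x":0,"y":0,"z":0,"twist":-0.13},{"x":0,"y":0,"z":0,"twist":-0.13},{"x":0,"y":0,"z":0,"twist":-0.13},{"x":0,"y":0,"z":0,"twist":-0.13},{"x":0,"y":0,"z":0,"twist":-0.13},{"x":0,"y":0,"z":0,"twist":0}]' -0.3 >/dev/null;python3 st.py; python3 go.py 576 -224 -32
```

```text
t 19.0 pos [ 0.493  -0.3116  0.2578] head -69.95 F [-4.  -7.9 -0.9] Tq [-1.375  0.713  0.461] open 0.0103 q6 2.142 jt6 -1.031
t 19.3 pos [ 0.4934 -0.3101  0.2571] head -69.77 F [ 0.5 -0.4  0.3] Tq [ 0.136 -0.038 -0.022] open 0.0299 q6 2.139 jt6 0.011
t 20.0 pos [ 0.4932 -0.3099  0.3016] head -32.4 F [ 0.5 -0.   0.1] Tq [ 0.142  0.042 -0.054] open 0.0326 q6 1.487 jt6 -2.49
dx -116.9 dz 23.9 mm  twist -0.007  down-to-.258 43.6
```

```bash
python3 -m inch '[{"x":-39,"y":-2,"z":8,"twist":-0.007},{"x":-39,"y":0,"z":8,"twist":0},{"x":-39,"y":0,"z":8,"twist":0},{"x":0,"y":0,"z":0,"twist":0},{"x":0,"y":0,"z":0,"twist":0},{"x":0,"y":0,"z":0,"twist":0}]' >/dev/null; python3 look.py w8; python3 go.py 576 -224 -32
```

```text
20.6 [ 0.5754 -0.2245  0.3032] [[-0.534, -0.0, 0.846], [-0.846, -0.0, -0.534], [0.0, -1.0, -0.0]] [-0.455  0.244  1.548 -0.     1.35   1.679] 0.032797666009664765
[432. 156.] 1066 c [ 0.5788 -0.3065] rect 578.4 -306.4 36.7 11.4 ang 5.099999999999994 z 0.0993
[321. 227.] 805 c [ 0.5764 -0.2245] rect 576.4 -224.3 9.6 37.0 ang 148.6 z 0.0994
[503. 246.] 350 c [ 0.5018 -0.3191] rect 502.0 -319.1 15.0 11.6 ang 18.400000000000006 z 0.0974
dx -1.1 dz 0.2 mm  twist -0.005  down-to-.258 45.3
```

View pics/w8.png

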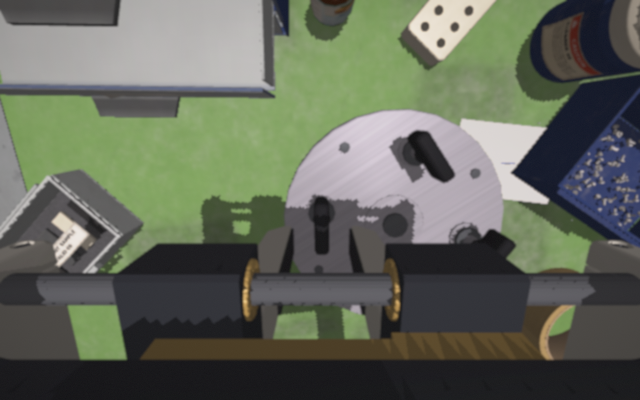

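```bash
python3 -m inch '[{"x":-0.6,"y":23,"z":0.7,"twist":-0.007},{"x":0,"y":22.5,"z":0,"twist":0},{"x":0,"y":0,"z":0,"twist":0},{"x":0,"y":0,"z":0,"twist":0}]' -0.6 55 >/dev/null; python3 st.py; python3 -m inch '[{"x":0,"y":0,"z":0,"twist":0},{"x":0,"y":0,"z":0,"twist":0},{"x":0,"y":0,"z":0,"twist":0},{"x":0,"y":0,"z":0,"twist":0}]' -1 55 >/dev/null; python3 st.py;python3 -m inch '[{"x":0,"y":0,"z":0,"twist":0.07},{"x":0,"y":0.1,"z":0,"twist":0.07},{"x":0,"y":0.1,"z":0,"twist":0.07},{"x":0,"y":0.1,"z":0,"twist":0.07}]' >/dev/null; python3 st.py
```

```text
t 21.05 pos [ 0.576  -0.2246  0.2577] head -31.85 F [ 0.8 -0.3  0. ] Tq [ 0.083  0.042 -0.025] open 0.0183 q6 1.672 jt6 0.006
t 21.45 pos [ 0.5768 -0.2249  0.2594] head -31.78 F [-3.8 -4.9  3. ] Tq [-0.761  0.728  0.003] open 0.01 q6 1.672 jt6 0.025
t 21.85 pos [ 0.5766 -0.2252  0.259 ] head -47.96 F [-5.4 -6.3  2.1] Tq [-1.166  0.988  0.35 ] open 0.0103 q6 1.954 jt6 -1.073
```

```bash
python3 -m inch '[{"x":0,"y":0.15,"z":0,"twist":0.07},{"x":0,"y":0.15,"z":0,"twist":0.07},{"x":0,"y":0.15,"z":0,"twist":0.07},{"x":0,"y":0.15,"z":0,"twist":0.07},{"x":0,"y":0.15,"z":0,"twist":0.07},{"x":0,"y":0.15,"z":0,"twist":0.07},{"x":0,"y":0.15,"z":0,"twist":0.07},{"x":0,"y":0.15,"z":0,"twist":0.07}]' >/dev/null; python3 st.py;python3 -m inch '[{"x":0,"y":0,"z":0,"twist":0},{"x":0,"y":0,"z":0,"twist":0},{"x":0,"y":0,"z":0,"twist":0}]' -0.2 55 >/dev/null; python3 st.py
python3 -m inch '[{"x":0,"y":-47,"z":0,"twist":0},{"x":0,"y":0,"z":0,"twist":-0.14},{"x":0,"y":0,"z":0,"twist":-0.14},{"x":0,"y":0,"z":0,"twist":-0.14},{"x":0,"y":0,"z":0,"twist":-0.14},{"x":0,"y":0,"z":0,"twist":-0.14},{"x":0,"y":0,"z":0,"twist":-0.14},{"x":0,"y":0,"z":0,"twist":-0.14},{"x":0,"y":0,"z":0,"twist":-0.14},{"x":0,"y":0,"z":0,"twist":-0.13},{"x":0,"y":0,"z":0,"twist":0}]' -0.3 >/dev/null;python3 st.py; python3 go.py 494 -226 -7
```

```text
t 22.65 pos [ 0.5761 -0.2255  0.2578] head -80.05 F [-9.2 -7.1  6.4] Tq [-1.408  1.874  0.393] open 0.0105 q6 2.514 jt6 -1.028
t 22.95 pos [ 0.5771 -0.2239  0.2571] head -79.87 F [-0.2 -0.5  0.6] Tq [ 0.126 -0.06  -0.004] open 0.0299 q6 2.512 jt6 0.014
t 24.05 pos [ 0.577  -0.2236  0.3037] head -8.11 F [ 0.5 -0.8  0. ] Tq [ 0.076  0.022 -0.05 ] open 0.0326 q6 1.26 jt6 -2.511
dx 14.1 dz -81.8 mm  twist -0.019  down-to-.258 45.7
```

```bash
python3 -m inch '[{"x":7,"y":0,"z":-41,"twist":-0.02},{"x":7,"y":0,"z":-40,"twist":0},{"x":0,"y":0,"z":0,"twist":0},{"x":0,"y":0,"z":0,"twist":0},{"x":0,"y":0,"z":0,"twist":0}]' >/dev/null; python3 look.py w9; python3 go.py 494 -226 -7
```

```text
24.55 [ 0.4955 -0.2271  0.3044] [[-0.126, 0.002, 0.992], [-0.992, -0.001, -0.126], [0.001, -1.0, 0.002]] [-0.524  0.052  1.758  0.     1.329  1.173] 0.03291609563114995
[439.  82.] 1333 c [ 0.5767 -0.3057] rect 576.3 -305.6 35.4 12.5 ang 3.5999999999999943 z 0.0993
[300. 105.] 1019 c [ 0.5739 -0.2237] rect 573.8 -223.6 10.0 35.0 ang 104.7 z 0.098
[447. 216.] 981 c [ 0.4945 -0.3081] rect 494.5 -307.8 12.7 35.5 ang 114.4 z 0.0977
[321. 235.] 780 c [ 0.4917 -0.226 ] rect 491.6 -226.0 9.4 36.9 ang 172.6 z 0.0995
dx -0.9 dz -1.8 mm  twist -0.003  down-to-.258 46.3
```

View pics/w9.png

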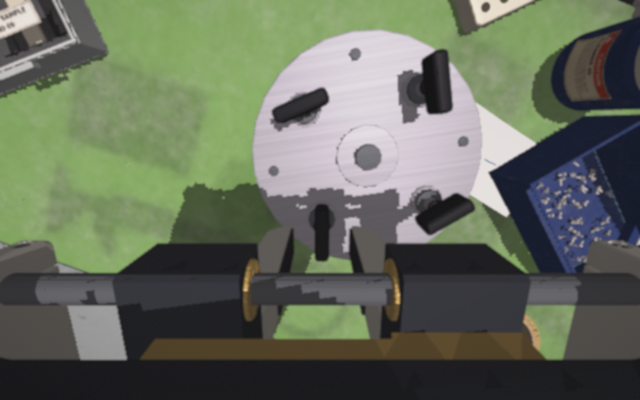

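```bash
python3 -m inch '[{"x":-0.8,"y":23,"z":-2.3,"twist":0},{"x":0,"y":22.5,"z":0,"twist":0},{"x":0,"y":0,"z":0,"twist":0},{"x":0,"y":0,"z":0,"twist":0}]' -0.6 55 >/dev/null; python3 st.py; python3 -m inch '[{"x":0,"y":0,"z":0,"twist":0},{"x":0,"y":0,"z":0,"twist":0},{"x":0,"y":0,"z":0,"twist":0},{"x":0,"y":0,"z":0,"twist":0}]' -1 55 >/dev/null; python3 st.py;python3 -m inch '[{"x":0,"y":0,"z":0,"twist":0.07},{"x":0,"y":0.1,"z":0,"twist":0.07},{"x":0,"y":0.1,"z":0,"twist":0.07},{"x":0,"y":0.1,"z":0,"twist":0.07}]' >/dev/null; python3 st.py
```

```text
t 25.0 pos [ 0.493  -0.2258  0.258 ] head -7.12 F [-0.2  0.  -0.2] Tq [0.035 0.038 0.005] open 0.0186 q6 1.171 jt6 0.015
t 25.4 pos [ 0.493  -0.2266  0.2593] head -7.13 F [ 1.  -4.1  3.1] Tq [-0.908 -0.186 -0.006] open 0.0097 q6 1.17 jt6 0.001
t 25.8 pos [ 0.4929 -0.227   0.2589] head -23.31 F [-0.5 -9.3  1.7] Tq [-1.708 -0.042  0.427] open 0.01 q6 1.453 jt6 -1.06
```

```bash
python3 -m inch '[{"x":0,"y":0.15,"z":0,"twist":0.07},{"x":0,"y":0.15,"z":0,"twist":0.07},{"x":0,"y":0.15,"z":0,"twist":0.07},{"x":0,"y":0.15,"z":0,"twist":0.07},{"x":0,"y":0.15,"z":0,"twist":0.07},{"x":0,"y":0.15,"z":0,"twist":0.07},{"x":0,"y":0.15,"z":0,"twist":0.07},{"x":0,"y":0.15,"z":0,"twist":0.07}]' >/dev/null; python3 st.py;python3 -m inch '[{"x":0,"y":0,"z":0,"twist":0},{"x":0,"y":0,"z":0,"twist":0},{"x":0,"y":0,"z":0,"twist":0}]' -0.2 55 >/dev/null; python3 st.py
python3 -m inch '[{"x":0,"y":-47,"z":0,"twist":0},{"x":0,"y":0,"z":0,"twist":-0.14},{"x":0,"y":0,"z":0,"twist":-0.14},{"x":0,"y":0,"z":0,"twist":-0.14},{"x":0,"y":0,"z":0,"twist":-0.14},{"x":0,"y":0,"z":0,"twist":-0.14},{"x":0,"y":0,"z":0,"twist":-0.14},{"x":0,"y":0,"z":0,"twist":-0.14},{"x":0,"y":0,"z":0,"twist":-0.06},{"x":0,"y":0,"z":0,"twist":0}]' -0.3 >/dev/null;python3 st.py; python3 go.py 577.5 -308 4.2
```

```text
t 26.6 pos [ 0.4922 -0.2279  0.2578] head -55.41 F [ -5.2 -12.4   4.1] Tq [-2.648  1.006  0.453] open 0.0101 q6 2.013 jt6 -1.006
t 26.9 pos [ 0.4923 -0.2255  0.2562] head -55.24 F [ 0.2 -0.1 -0.6] Tq [ 0.113 -0.003 -0.008] open 0.0294 q6 2.01 jt6 0.014
t 27.9 pos [ 0.4924 -0.2254  0.3031] head 4.42 F [-0.3  0.8 -0.2] Tq [ 0.024  0.002 -0.026] open 0.0327 q6 0.969 jt6 -1.315
dx 88.9 dz 78.4 mm  twist 0.004  down-to-.258 45.1
```

```bash
python3 -m inch '[{"x":30,"y":0,"z":26,"twist":0},{"x":30,"y":0,"z":26,"twist":0},{"x":29,"y":0,"z":26,"twist":0},{"x":0,"y":0,"z":0,"twist":0},{"x":0,"y":0,"z":0,"twist":0},{"x":0,"y":0,"z":0,"twist":0}]' >/dev/null; python3 look.py w10; python3 go.py 577.5 -308 4.2
```

```text
28.5 [ 0.5765 -0.3079  0.3032] [[0.075, -0.001, 0.997], [-0.997, 0.001, 0.075], [-0.001, -1.0, -0.001]] [-0.569  0.337  1.436  0.     1.369  0.926] 0.032394557030380286
[323. 226.] 793 c [ 0.5788 -0.308 ] rect 578.4 -308.2 36.9 9.2 ang 4.300000000000011 z 0.0995
[195. 220.] 898 c [ 0.5766 -0.2259] rect 576.7 -225.8 11.1 37.4 ang 106.3 z 0.0978
[321. 331.] 596 c [ 0.5    -0.3129] rect 497.5 -310.7 14.6 34.4 ang 106.6 z 0.0963
dx 0.2 dz 1.0 mm  twist 0.002  down-to-.258 45.6
```

View pics/w10.png

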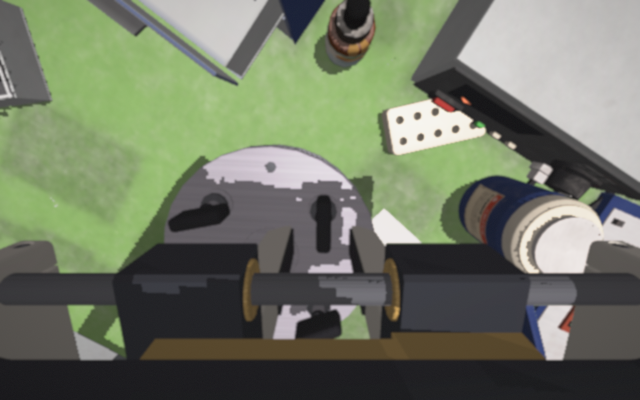

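Bar A sits at (323,226), centred between the jaws, heading 4.3°. Descend, grip, turn.

```bash
python3 -m inch '[{"x":0.2,"y":23,"z":1.4,"twist":0},{"x":0,"y":22.5,"z":0,"twist":0},{"x":0,"y":0,"z":0,"twist":0},{"x":0,"y":0,"z":0,"twist":0}]' -0.6 55 >/dev/null; python3 st.py; python3 -m inch '[{"x":0,"y":0,"z":0,"twist":0},{"x":0,"y":0,"z":0,"twist":0},{"x":0,"y":0,"z":0,"twist":0},{"x":0,"y":0,"z":0,"twist":0}]' -1 55 >/dev/null; python3 st.py;python3 -m inch '[{"x":0,"y":0,"z":0,"twist":0.07},{"x":0,"y":0.1,"z":0,"twist":0.07},{"x":0,"y":0.1,"z":0,"twist":0.07},{"x":0,"y":0.1,"z":0,"twist":0.07}]' >/dev/null; python3 st.py
```

```text
t 28.95 pos [ 0.5779 -0.3082  0.2584] head 4.35 F [ 0.4 -0.9  1.6] Tq [ 0.066 -0.032  0.01 ] open 0.0188 q6 0.927 jt6 0.007
t 29.35 pos [ 0.5789 -0.309   0.2598] head 4.34 F [-1.5  1.7  6.8] Tq [ 0.402  0.248 -0.034] open 0.01 q6 0.926 jt6 -0.023
t 29.75 pos [ 0.5788 -0.3093  0.2594] head -11.84 F [-1.9 -1.   5.1] Tq [-0.117  0.244  0.297] open 0.0102 q6 1.209 jt6 -1.096
```

```bash
python3 -m inch '[{"x":0,"y":0.15,"z":0,"twist":0.07},{"x":0,"y":0.15,"z":0,"twist":0.07},{"x":0,"y":0.15,"z":0,"twist":0.07},{"x":0,"y":0.15,"z":0,"twist":0.07},{"x":0,"y":0.15,"z":0,"twist":0.07},{"x":0,"y":0.15,"z":0,"twist":0.07},{"x":0,"y":0.15,"z":0,"twist":0.07},{"x":0,"y":0.15,"z":0,"twist":0.07}]' >/dev/null; python3 st.py;python3 -m inch '[{"x":0,"y":0,"z":0,"twist":0},{"x":0,"y":0,"z":0,"twist":0},{"x":0,"y":0,"z":0,"twist":0}]' -0.2 55 >/dev/null; python3 st.py
python3 -m inch '[{"x":0,"y":-47,"z":0,"twist":0},{"x":0,"y":-40,"z":0,"twist":0},{"x":0,"y":-30,"z":0,"twist":-0.14},{"x":0,"y":0,"z":0,"twist":-0.14},{"x":0,"y":0,"z":0,"twist":-0.14},{"x":0,"y":0,"z":0,"twist":-0.14},{"x":0,"y":0,"z":0,"twist":-0.14}]' -0.3 >/dev/null;python3 st.py; python3 go.py 480 -290 -10
```

```text
t 30.55 pos [ 0.5785 -0.3099  0.2582] head -43.94 F [-3.2 -2.8  5.5] Tq [-0.532  0.666  0.394] open 0.0104 q6 1.769 jt6 -1.045
t 30.85 pos [ 0.5783 -0.3087  0.2563] head -43.73 F [0.8 0.6 0.2] Tq [0.1   0.068 0.025] open 0.0295 q6 1.766 jt6 0.006
t 31.55 pos [ 0.5783 -0.3086  0.3731] head -3.3 F [ 0.4 -0.3  0.6] Tq [ 0.036  0.071 -0.011] open 0.0325 q6 1.06 jt6 2.933
dx -12.9 dz -99.3 mm  twist 0.117  down-to-.258 115.1
```

Last check from behind the pot: bar angles and heights.

```bash
python3 -m inch '[{"x":-4,"y":0,"z":-40,"twist":-0.12},{"x":-4,"y":0,"z":-40,"twist":-0.12},{"x":-4,"y":0,"z":-35,"twist":0},{"x":0,"y":0,"z":0,"twist":0},{"x":0,"y":0,"z":0,"twist":0},{"x":0,"y":0,"z":0,"twist":0}]' >/dev/null; python3 look.py w11; python3 st.py; python3 - <<'E'
from h import *
c=imaging.read_camera("top");P=cloud(c,T(c))
cv2.imwrite("pics/topend.png",c["color"][:,:,::-1])
E
```

```text
32.15 [ 0.464  -0.3026  0.3737] [[0.175, 0.001, 0.985], [-0.985, -0.0, 0.175], [0.001, -1.0, 0.001]] [-0.671  0.022  1.659  0.     1.46   0.724] 0.03254007575306631
[248.  52.] 688 c [ 0.573  -0.2249] rect 572.9 -224.9 11.0 35.9 ang 104.3 z 0.0979
[353.  68.] 605 c [ 0.5756 -0.3077] rect 575.4 -307.5 10.0 35.9 ang 140.9 z 0.0981
[239. 157.] 492 c [ 0.4903 -0.2272] rect 490.4 -227.2 9.9 36.4 ang 129.1 z 0.0979
[336. 171.] 490 c [ 0.4927 -0.3099] rect 492.7 -309.8 10.6 35.1 ang 114.8 z 0.0979
t 32.2 pos [ 0.4642 -0.3026  0.3736] head 10.11 F [ 1.2 -0.2 -0.2] Tq [ 0.042 -0.049  0.006] open 0.0323 q6 0.724 jt6 -0.0
```

View pics/w11.png

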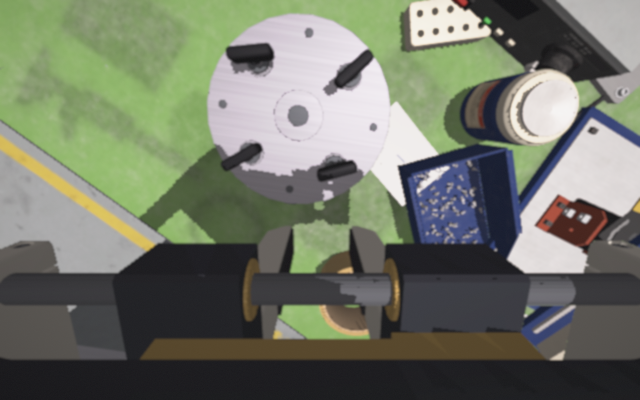

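View pics/topend.png

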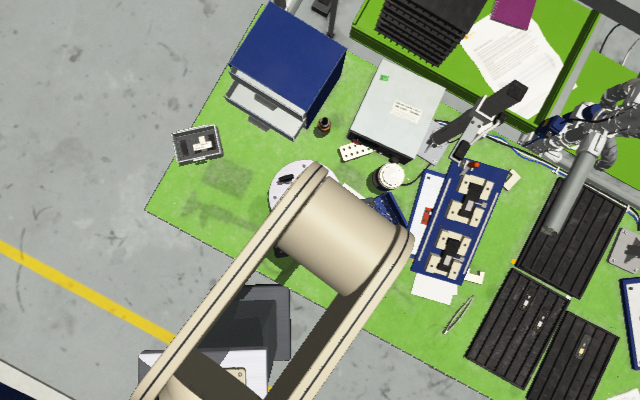

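```bash
python3 -c "
from plant import robot
print(robot.close_job())"
```

```text
the job is handed in; nothing more can be done
None
```

I tightened all four bolts in two crisscross rounds and handed the job in at about 32 s of the 72 s allowed. The hand-in gave no verdict.

- **Order:** both rounds went near-right, far-left (its opposite), near-left, far-right, as seen from the robot.
- **First round:** I turned each bolt in small steps until the wrist torque jumped to about 0.3 to 0.4 N m. I then went about 7 to 10 degrees further.
- **Second round:** each bolt got about 44 degrees more. The camera showed this for the first three I checked, at about 43 to 44 degrees. For the near-left bolt I only have the bar's final angle, which is consistent with the same turn.
- **Last checks:** the wrist-camera depth put all four bar tops at about 98.0 mm, against 99.7 to 99.8 mm at the start. That is about 1.7 mm of sink each, inside the 1.0 to 2.7 mm window. The depth reading is only good to a few tenths of a millimetre, but the turned angles (about 0.9 rad past the bite) agree with it.
- **Rest of the scene:** I saw no unexpected contact. The highest force reading was about 14 N, sideways, with a bar in the grip. The bottles look unmoved in the last pictures. The tape roll was only partly in view then. The arm ended open and clear of everything.

**What disagreed:**
- My first move command was refused because its rows were incomplete. Nothing moved.
- The camera positions differed by 2 to 3 mm between views, so I re-measured above nearly every bolt before gripping.
- The bars trailed the tool by about 4 degrees under load, so I allowed for that in the second round.

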